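# Build the spacer stack on the arbor

## Task

Thread the three light-blue spacers onto the steel arbor, the largest first, then the middle one, then the smallest on top, and press the stack down until the orange flange is fully home. Feel your way: the arbor stands a little off the middle of its foot, and neither it nor the flange may be pushed with more than 40 N. Leave the black spacer and everything else on the bench where they are.

Things in the scene. Friction and masses are not known exactly. Their poses are not given: they have to be found in the camera images.
- large: light-blue spacer ring, the largest of three: outside diameter 64 mm, bore 22 mm, 14 mm thick, 55 g or so; starts lying flat on the table; origin at its centre, z its axis
- middle: light-blue spacer ring, the middle one of three: outside diameter 52 mm, bore 22 mm, 14 mm thick, 35 g or so; starts lying flat on the table; origin at its centre, z its axis
- small: light-blue spacer ring, the smallest of three: outside diameter 40 mm, bore 22 mm, 14 mm thick, 20 g or so; starts lying flat on the table; origin at its centre, z its axis
- base: the arbor stand: fixed blue foot plate, 100 x 100 x 12 mm; origin on the table under its centre, z up. A clamped turntable on it carries the upright steel arbor and its orange flange. Nothing may push on any of the stand with more than 40 N. With all home the three spacers' centres are 37, 51 and 65 mm above the table
- nominal_tip (a point): 93 mm above the foot's centre. The arbor's tip is at this height, but its axis always stands 6 mm beside this point, in a direction that is not measured and differs every time; it does not give. 20 mm shank up to 90 mm above the table, then a small chamfer to a flat tip 16 mm across. A spacer set on the flat tip off-centre is pushed up on the side where the arbor stands
- flange_home (a point): 30 mm above the foot's centre: height of the flange's upper face when fully down. The flange, 56 mm across, is centred on the arbor and carries the spacers; it starts 8 to 15 mm higher, held by friction, slides down under a push of about 7 N to a firm stop, and stays there
- spare: black spacer ring, outside 46 mm, 14 mm thick, not to be used (bystander); origin at its centre
- mug: red mug, rim 76 mm across, 85 mm high (bystander); origin centre of its underside
- bottle: white bottle with a blue cap, 52 mm across, 120 mm high (bystander); origin centre of its underside
- driver: screwdriver with a yellow handle lying on the table (bystander); origin near its middle, x along it
- brush: brush lying on the table (bystander); origin near its middle, x along it
- wrench: steel wrench lying on the table (bystander); origin near its middle, x along it
- vane: curved light-blue moulded vane about 150 x 75 mm, 35 mm high (bystander); origin centre of its underside
Mind the look-alikes: they are no part of the job. Leave any pink or purple look-alike of the large alone.

How it is judged:
By the outcome, as a careful person would: the job done as asked, in the order asked, and still so for the second after the job is handed in, with the robot touching nothing.
It also fails if it takes over 72 s, if anything falls off the work surface, if the arm or the gripper's body presses on something with over 40 N, if the wrist force passes 120 N, or if a joint passes its speed limit or range.

## Robot

A 6-joint arm with a two-finger parallel gripper is mounted at the origin on the work surface. World frame = base frame: x ahead of the robot, y to its left, z up, the work surface at z = 0. Lengths are in mm, angles in rad, forces in N, time in s.
With the tool pointing down it reaches from about 300 to 850 mm from the base axis. Payload 5.4 kg.
Tool frame: the origin (TCP) lies midway between the tips of the shut fingers; the grasp point (between the pads) lies 19 mm behind it (env.grip_depth is the distance from the TCP to the grasp point, in mm); z points along the fingers, y is the direction in which the jaws open and shut (so a half turn about z gives the same grasp; the last joint's range is limited). The gripper opens to 85 mm and grips with 20 to 120 N. Pads are 22 mm wide; open, the fingers measure 114 mm over their backs; the gripper's body (76 mm by 85 mm) begins 54 mm behind the grasp point. The pads swing forward as they close: fully open they stand 13 mm farther back than shut.
Start: joints at [-1.555, 0.158, 1.597, -0, 1.386, -0.21], TCP at [128.712, -560.392, 231.299] pointing down, gripper open.
Joint ranges: [-2.91, 2.91], [-0.94, 2.29], [0.18, 2.7], [-1.29, 4.43], [0.17, 2.64], [-3, 3]. Speed limits (rad/s): [2.57, 2.57, 3.14, 3.14, 3.14, 3.14].

## Interface

Orientations are given as a rotation vector (axis times angle).
In Python, from station import env gives the robot as it stands.
- The arm moves only by the shell command python3 -m crank 'ROWS' [FORCE]. ROWS is JSON, a list of rows, each an object of numbers: "wx", "wy", "wz": the turn, a rotation vector about the world's x, y, z in rad; "tx", "ty", "tz": the shift along the world's x, y, z in m; "claw": the opening, from 0 (shut) to 1 (fully open). A call has exactly 8 rows; each row shifts and turns the commanded pose from where the row before left it; what a row does not reach is not made up. A row lasts 1/10 s, in which the tool goes at most 50 mm and 8.59 degrees, less where a joint would pass 70% of its speed; a pose out of reach is approached as far as the arm can. A call with a gripper value outside its range is refused whole. The fingers move at their own pace and stop on an object; FORCE is the grip in N (left out, the last holds). Time passes only in rows, so rows that do not move let the fingers close, or fill a call up. It gives the time, the measured TCP pose, the force and the opening at its end, in the units of the state.
- env.get_state(): the state, without advancing time (a new reading comes with each control period).
- env.get_image(name): name is "scene" or "top" or "wrist"; returns the picture (420x560x3 uint8, blue, green, red); there is no depth.
- env.camera_model(name): a dict with "mtx" (3x3 intrinsics, pixels), "view" (4x4, takes a point from world to camera coordinates). Camera axes: x right, y down, z forward; pixel columns grow to the right and rows downward; lengths in mm; the calibration is good to about 2 mm. A picture is of the moment at which its call begins: read the wrist's pose just before it. camera_model takes no time and is no camera call; for the wrist camera it gives the pose at the moment of the call.
- env.job_done(): hands the job in, once; it reports no verdict.
Trained networks look in the newest picture that a camera, given by its name, has taken for a name from the list of things; names that differ only in an ending like _2 or _b are one class to them, and where a whole thing is asked for, a point or a joint stands for the part that bears it (a point fixed in the world has none). Each returns a list of dicts, best first, with "score" (0 to 1); they miss things now and then, are a little off and sometimes report something else, mostly with a low value. They report only what shows in the picture. A call takes as long as a camera call. They do not tell look-alikes from the thing itself.
- env.find_in(label, camera): "location" ([x, y, z] in mm, in the coordinates of the camera as it stood for that picture, good to about 4 mm: the middle of the surface that is visible of it).
The state is a dict: "time": time; "joint_positions": joint angles; "joint_velocities": joint speeds; "tau": joint torques, N m; "tcp_pos": TCP position; "tool_rot": TCP orientation; "contact_force": force on the tool from outside, world axes, zero at the start; "torque": the same for the moment, N m; "finger_gap": finger opening in mm.
Only numpy, scipy, OpenCV 4.12 (cv2) and the standard library are available. Lean on these libraries where they do the work, as an engineer would, in place of code of your own. Each camera call takes 0.05 s, during which the arm holds its last target. There are 200 camera calls.

## Working session

There is one attempt and no reset: what is moved stays moved. The work goes in short steps, Python scripts to look and compute and a shell command to move; the robot and the scene stay as the last step left them, time stands still between calls to the robot, and variables do not carry over. Pictures are saved under pics/ and viewed, about 8 in all and at most 12, crops included, and the job is handed in when it is done.

```bash
ls; mkdir -p pics; cat > h.py <<'E'
import numpy as np, cv2
from station import env
def w(p,cam,V=None):
    V=env.camera_model(cam)['view'] if V is None else V
    V=np.array(V); return np.linalg.inv(V)@np.r_[p,1]
def px(P,cam):
    m=env.camera_model(cam); c=np.array(m['view'])@np.r_[P,1]; q=np.array(m['mtx'])@c[:3]; return q[:2]/q[2]
def ray(u,v,z,cam,V=None,):
    m=env.camera_model(cam); V=np.array(m['view']) if V is None else V
    I=np.linalg.inv(V); d=I[:3,:3]@np.linalg.inv(np.array(m['mtx']))@[u,v,1]; o=I[:3,3]
    return o+d*(z-o[2])/d[2]
E
python3 - <<'E'
from h import *
s=env.get_state(); print({k:np.round(v,3) for k,v in s.items()})
for c in ['top','scene']:
    im=env.get_image(c); cv2.imwrite(f'pics/{c}0.png',im)
    for n in ['large','middle','small','base','spare']:
        for r in env.find_in(n,c)[:4]:
            P=w(r['location'],c)[:3]; print(c,n,round(r['score'],2),P.round(0),px(P,c).round(0))
E
```

```text
pics
{'time': np.float64(0.0), 'joint_positions': array([-1.555,  0.159,  1.598,  0.   ,  1.386, -0.21 ]), 'joint_velocities': array([-0.   ,  0.001, -0.001,  0.   , -0.   , -0.   ]), 'tau': array([ 0.0000e+00, -3.9600e+01, -3.3143e+01, -0.0000e+00,  8.0000e-03,
       -0.0000e+00]), 'tcp_pos': array([ 128.701, -559.801,  230.328]), 'tool_rot': array([-3.12 , -0.354, -0.   ]), 'contact_force': array([-0.067,  0.341, -0.482]), 'torque': array([ 0.002, -0.006,  0.01 ]), 'finger_gap': np.float64(85.319)}
top large 0.77 [ 561. -306.   10.] [388. 219.]
top large 0.71 [363. -88.  12.] [315. 289.]
top large 0.7 [586. -89.  16.] [313. 211.]
top large 0.68 [636. 157.  13.] [229. 196.]
top small 0.5 [ 634. -228.   14.] [360. 194.]
top base 0.79 [498.  93.  13.] [250. 242.]
top spare 0.71 [ 474. -247.   16.] [370. 248.]
top spare 0.24 [ 762. -170.   15.] [338. 153.]
scene large 0.91 [ 566. -317.   15.] [183. 316.]
scene large 0.9 [592. -95.  14.] [267. 261.]
scene large 0.76 [632. 150.  18.] [347. 212.]
scene large 0.55 [359. -92.  15.] [203. 208.]
scene middle 0.72 [ 422. -369.   21.] [123. 289.]
scene middle 0.55 [ 471. -111.   12.] [227. 237.]
scene middle 0.25 [379. 352.   8.] [323. 134.]
scene small 0.69 [ 422. -367.   19.] [124. 289.]
scene small 0.58 [ 636. -240.   16.] [233. 313.]
scene base 0.61 [512.  84.  18.] [294. 202.]
scene spare 0.7 [ 475. -252.   13.] [181. 273.]
```

View pics/top0.png

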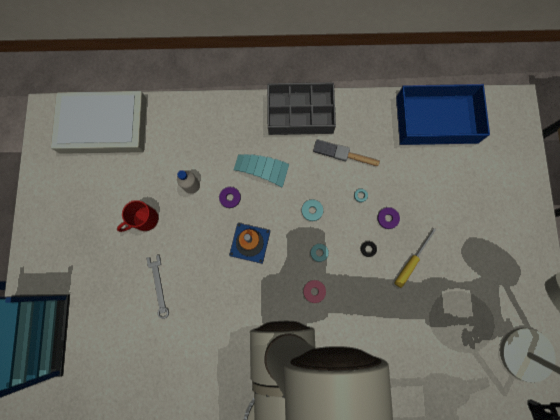

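View pics/scene0.png

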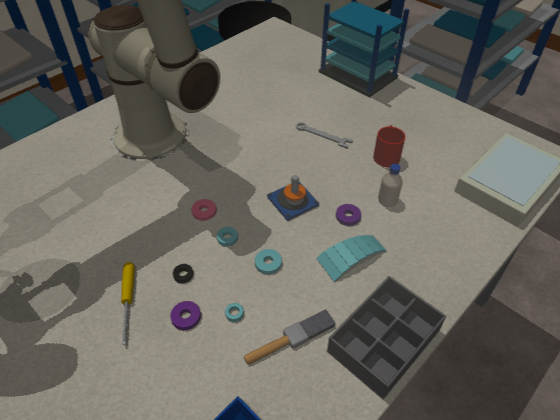

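The light-blue rings in the top view are at (312,210), (319,253) and (361,195). The purple ones at (388,218) and (230,197), the pink one at (315,291) and the black one at (369,248) are look-alikes or the spare. Going by size, I take (312,210) as large, (319,253) as middle and (361,195) as small. I'll measure them and confirm in a crop.

```bash
cat >> h.py <<'E'
def rings(cam,im=None,zt=14,lo=(80,60,60),hi=(100,255,255),amin=40):
    V=np.array(env.camera_model(cam)['view'])
    if im is None: im=env.get_image(cam)
    hsv=cv2.cvtColor(im,cv2.COLOR_BGR2HSV); m=cv2.inRange(hsv,lo,hi)
    out=[]
    for c in cv2.findContours(m,cv2.RETR_EXTERNAL,cv2.CHAIN_APPROX_NONE)[0]:
        if cv2.contourArea(c)<amin: continue
        pts=np.array([ray(*p[0],zt,cam,V)[:2] for p in c]).astype(np.float32)
        (cx,cy),r=cv2.minEnclosingCircle(pts)
        out.append((c[:,0].mean(0).round(0),round(cv2.contourArea(c)),round(cx,1),round(cy,1),round(2*r,1)))
    return im,m,out
E
python3 - <<'E'
from h import *
for c in ['top','scene']:
    im,m,o=rings(c)
    for x in o: print(c,*x)
    if c=='top': a=cv2.resize(im[170:310,180:420],None,fx=3,fy=3,interpolation=cv2.INTER_CUBIC)
cv2.imwrite('pics/crop.png',a)
V=np.array(env.camera_model('wrist')['view']); cv2.imwrite('pics/wrist0.png',env.get_image('wrist'))
I=np.linalg.inv(V); print(I[:3,3].round(1), (I[:3,3]-env.get_state()['tcp_pos']).round(1)); print(I[:3,:3].round(2)); print(env.camera_model('wrist')['mtx'])
E
```

```text
top [ 22. 343.] 787 230.0 724.2 220.2
top [ 47. 338.] 567 242.0 656.8 199.4
top [  6. 342.] 1057 228.5 781.3 237.4
top [319. 252.] 215 465.9 -103.3 50.1
top [312. 210.] 322 590.0 -86.4 62.9
top [361. 195.] 114 632.4 -230.5 38.3
top [262. 168.] 975 717.2 61.8 164.1
scene [234. 312.] 239 634.7 -236.4 44.2
scene [268. 261.] 490 593.2 -91.7 69.2
scene [349. 254.] 1435 725.1 53.1 164.4
scene [227. 236.] 282 469.2 -108.5 57.5
scene [ 25. 116.] 1708 -356.5 -227.2 258.3
scene [435.  85.] 284 486.1 792.5 169.3
scene [383.  69.] 190 298.5 751.8 140.7
scene [348.  65.] 543 204.1 700.6 220.6
scene [512.  55.] 182 586.0 1150.6 139.3
scene [388.  41.] 216 200.7 917.9 168.8
scene [350.  45.] 752 118.1 828.3 311.7
scene [213.  22.] 41 -368.9 579.8 75.5
scene [509.  19.] 350 453.3 1392.9 183.3
scene [367.  19.] 1242 30.4 1019.5 294.6
scene [200.   3.] 222 -555.1 649.0 165.2
[ 199.8 -543.6  374.3] [ 71.1  16.8 143. ]
[[ 0.22 -0.93 -0.28]
 [-0.97 -0.21 -0.07]
 [ 0.    0.29 -0.96]]
[[320.66756016   0.         276.17638653]
 [  0.         320.66756016 208.23943091]
 [  0.           0.           1.        ]]
```

View pics/crop.png

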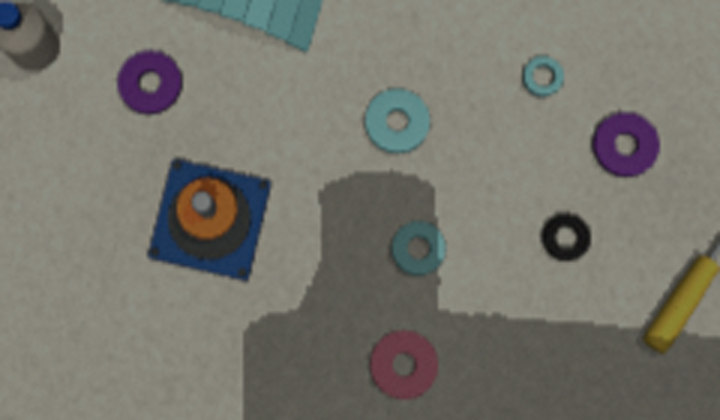

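The crop confirms three light-blue rings: large at crop (397,120), middle at (418,248) and small at (543,75). They measure 63, 50 and 38 mm across, and the purple and pink look-alikes are clearly different. Moving above large now.

```bash
python3 -m crank '[{"tx":0.029,"ty":0.029,"claw":1},{"tx":0.029,"ty":0.029,"claw":1},{"tx":0.029,"ty":0.029,"claw":1},{"tx":0.029,"ty":0.029,"claw":1},{"tx":0.029,"ty":0.029,"claw":1},{"tx":0.029,"ty":0.029,"claw":1},{"tx":0.029,"ty":0.029,"claw":1},{"tx":0.029,"ty":0.029,"claw":1}]' 60
python3 -m crank '[{"tx":0.029,"ty":0.029,"tz":-0.012,"claw":1},{"tx":0.029,"ty":0.029,"tz":-0.012,"claw":1},{"tx":0.029,"ty":0.029,"tz":-0.012,"claw":1},{"tx":0.029,"ty":0.029,"tz":-0.012,"claw":1},{"tx":0.029,"ty":0.03,"tz":-0.012,"claw":1},{"tx":0.029,"ty":0.03,"tz":-0.012,"claw":1},{"tx":0.026,"ty":0.03,"tz":-0.012,"claw":1},{"claw":1}]'
python3 - <<'E'
from h import *
im,m,o=rings('wrist'); cv2.imwrite('pics/w1.png',im)
for x in o: print(*x)
print({k:np.round(v,2) for k,v in env.get_state().items()})
for r in env.find_in('large','wrist')[:3]: print(r['score'],w(r['location'],'wrist')[:3].round(1))
E
```

```text
{'time': np.float64(0.8), 'joint_positions': array([-1.56,  0.16,  1.6 , -0.  ,  1.39, -0.21]), 'joint_velocities': array([-0., -0., -0., -0.,  0.,  0.]), 'tau': array([ -0.  , -39.6 , -33.17,  -0.  ,   0.  ,   0.  ]), 'tcp_pos': array([ 128.68, -560.4 ,  231.3 ]), 'tool_rot': array([ 3.12,  0.35, -0.  ]), 'contact_force': array([-0.34,  0.8 ,  0.31]), 'torque': array([-0.02, -0.01, -0.03]), 'finger_gap': np.float64(85.25)}$[0]: bad value
$[0]: bad value
```

```bash
python3 -m crank '[{"wx":0,"wy":0,"wz":0,"tx":0.029,"ty":0.029,"tz":0,"claw":1},{"wx":0,"wy":0,"wz":0,"tx":0.029,"ty":0.029,"tz":0,"claw":1},{"wx":0,"wy":0,"wz":0,"tx":0.029,"ty":0.029,"tz":0,"claw":1},{"wx":0,"wy":0,"wz":0,"tx":0.029,"ty":0.029,"tz":0,"claw":1},{"wx":0,"wy":0,"wz":0,"tx":0.029,"ty":0.029,"tz":0,"claw":1},{"wx":0,"wy":0,"wz":0,"tx":0.029,"ty":0.029,"tz":0,"claw":1},{"wx":0,"wy":0,"wz":0,"tx":0.029,"ty":0.029,"tz":0,"claw":1},{"wx":0,"wy":0,"wz":0,"tx":0.029,"ty":0.029,"tz":0,"claw":1}]' 60
```

```text
time: 1.65
tcp_pos: [361.7, -327.1, 231.6]
tool_rot: [3.121, 0.354, 0.001]
contact_force: [1.0, -0.6, -0.1]
finger_gap: 85.6
```

```bash
python3 -m crank '[{"wx":0,"wy":0,"wz":0,"tx":0.033,"ty":0.034,"tz":-0.012,"claw":1},{"wx":0,"wy":0,"wz":0,"tx":0.033,"ty":0.034,"tz":-0.012,"claw":1},{"wx":0,"wy":0,"wz":0,"tx":0.033,"ty":0.034,"tz":-0.012,"claw":1},{"wx":0,"wy":0,"wz":0,"tx":0.033,"ty":0.034,"tz":-0.012,"claw":1},{"wx":0,"wy":0,"wz":0,"tx":0.033,"ty":0.034,"tz":-0.012,"claw":1},{"wx":0,"wy":0,"wz":0,"tx":0.033,"ty":0.034,"tz":-0.012,"claw":1},{"wx":0,"wy":0,"wz":0,"tx":0.032,"ty":0.034,"tz":-0.012,"claw":1},{"wx":0,"wy":0,"wz":0,"tx":0,"ty":0,"tz":0,"claw":1}]'
python3 - <<'E'
from h import *
im,m,o=rings('wrist'); cv2.imwrite('pics/w1.png',im)
for x in o: print(*x)
print(env.get_state()['joint_positions'].round(2))
for r in env.find_in('large','wrist')[:3]: print(r['score'],w(r['location'],'wrist')[:3].round(1))
E
```

```text
time: 2.45
tcp_pos: [592.0, -85.7, 144.8]
tool_rot: [-3.118, -0.362, 0.003]
contact_force: [-1.0, -1.8, -0.2]
finger_gap: 85.6
[266. 317.] 1841 468.6 -102.8 56.2
[447. 189.] 1590 632.7 -228.8 43.4
[278. 198.] 3668 590.5 -86.7 63.0
[155.  27.] 8467 713.0 42.2 133.7
[-0.35  0.29  1.61  0.    1.24  0.99]
0.94 [638.1 135.   14.5]
0.79 [591.5 -93.7  13.3]
0.77 [ 566.2 -307.4   15.2]
```

View pics/w1.png

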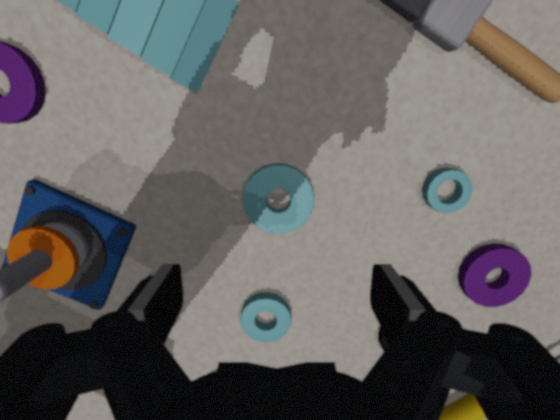

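Large (278,198) lies ahead between the jaws. Middle is at (266,317), small at (447,189), and the arbor is at the left edge.

```bash
python3 -m crank '[{"wx":0,"wy":0,"wz":0,"tx":-0.001,"ty":0,"tz":-0.03,"claw":1},{"wx":0,"wy":0,"wz":0,"tx":-0.001,"ty":0,"tz":-0.04,"claw":1},{"wx":0,"wy":0,"wz":0,"tx":0,"ty":0,"tz":-0.04,"claw":1},{"wx":0,"wy":0,"wz":0,"tx":0,"ty":0,"tz":-0.022,"claw":1},{"wx":0,"wy":0,"wz":0,"tx":0,"ty":0,"tz":-0.01,"claw":1},{"wx":0,"wy":0,"wz":0,"tx":0,"ty":0,"tz":0,"claw":1},{"wx":0,"wy":0,"wz":0,"tx":0,"ty":0,"tz":0,"claw":1},{"wx":0,"wy":0,"wz":0,"tx":0,"ty":0,"tz":0,"claw":1}]'
```

```text
time: 3.35
tcp_pos: [590.3, -91.3, 7.5]
tool_rot: [3.12, 0.353, 0.005]
contact_force: [-0.5, 0.1, 0.0]
finger_gap: 85.4
```

```bash
python3 -m crank '[{"wx":0,"wy":0,"wz":0,"tx":0,"ty":0.003,"tz":-0.005,"claw":1},{"wx":0,"wy":0,"wz":0,"tx":0,"ty":0,"tz":-0.004,"claw":1},{"wx":0,"wy":0,"wz":0,"tx":0,"ty":0,"tz":0,"claw":0},{"wx":0,"wy":0,"wz":0,"tx":0,"ty":0,"tz":0,"claw":0},{"wx":0,"wy":0,"wz":0,"tx":0,"ty":0,"tz":0,"claw":0},{"wx":0,"wy":0,"wz":0,"tx":0,"ty":0,"tz":0,"claw":0},{"wx":0,"wy":0,"wz":0,"tx":0,"ty":0,"tz":0,"claw":0},{"wx":0,"wy":0,"wz":0,"tx":0,"ty":0,"tz":0,"claw":0}]' 60
python3 - <<'E'
from h import *
for i in range(3):
  s=env.get_state(); print(s['time'],s['tcp_pos'].round(2),s['contact_force'].round(1),s['finger_gap'])
im,m,o=rings('wrist',zt=14); cv2.imwrite('pics/w2.png',im)
s=env.get_state(); print(s['time'],s['tcp_pos'].round(2),s['contact_force'].round(1),s['finger_gap'])
for x in o: print(*x)
E
```

```text
time: 4.15
tcp_pos: [589.3, -87.5, -3.1]
tool_rot: [3.121, 0.354, 0.002]
contact_force: [0.2, 1.2, 4.6]
finger_gap: 61.0
4.15 [589.27 -87.52  -3.15] [0.2 1.2 4.6] 61.031384747262834
4.15 [589.27 -87.52  -3.15] [0.2 1.2 4.6] 61.031384747262834
4.15 [589.27 -87.52  -3.15] [0.2 1.2 4.6] 61.031384747262834
4.2 [589.27 -87.52  -3.15] [-0.2  0.3  5.5] 60.89898670203127
[558. 260.] 92 627.6 -203.6 15.7
[276. 274.] 14640 592.3 -86.6 65.2
[66. 20.] 4560 678.2 8.7 43.5
```

View pics/w2.png

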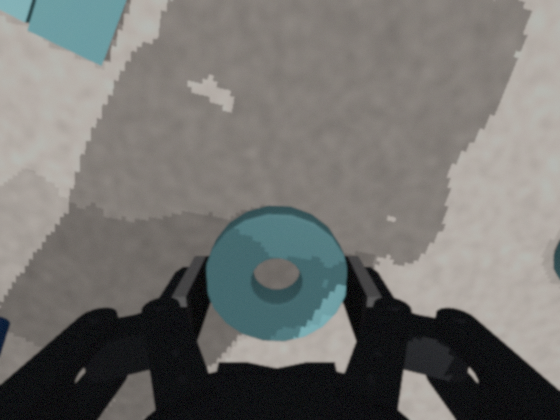

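```bash
python3 -m crank '[{"wx":0,"wy":0,"wz":0,"tx":0,"ty":0,"tz":0.03,"claw":0},{"wx":0,"wy":0,"wz":0,"tx":0,"ty":0,"tz":0.04,"claw":0},{"wx":0,"wy":0,"wz":0,"tx":-0.02,"ty":0.02,"tz":0.04,"claw":0},{"wx":0,"wy":0,"wz":0,"tx":-0.03,"ty":0.03,"tz":0.025,"claw":0},{"wx":0,"wy":0,"wz":0,"tx":-0.03,"ty":0.035,"tz":0.018,"claw":0},{"wx":0,"wy":0,"wz":0,"tx":-0.03,"ty":0.035,"tz":0,"claw":0},{"wx":0,"wy":0,"wz":0,"tx":-0.03,"ty":0.035,"tz":0,"claw":0},{"wx":0,"wy":0,"wz":0,"tx":-0.009,"ty":0.017,"tz":0,"claw":0}]'
python3 -m crank '[{"wx":0,"wy":0,"wz":0,"tx":0,"ty":0,"tz":0,"claw":0},{"wx":0,"wy":0,"wz":0,"tx":0,"ty":0,"tz":0,"claw":0},{"wx":0,"wy":0,"wz":0,"tx":0,"ty":0,"tz":0,"claw":0},{"wx":0,"wy":0,"wz":0,"tx":0,"ty":0,"tz":0,"claw":0},{"wx":0,"wy":0,"wz":0,"tx":0,"ty":0,"tz":0,"claw":0},{"wx":0,"wy":0,"wz":0,"tx":0,"ty":0,"tz":0,"claw":0},{"wx":0,"wy":0,"wz":0,"tx":0,"ty":0,"tz":0,"claw":0},{"wx":0,"wy":0,"wz":0,"tx":0,"ty":0,"tz":0,"claw":0}]'
python3 - <<'E'
from h import *
s=env.get_state(); z=s['tcp_pos'][2]
im,m,o=rings('wrist',zt=z+17); cv2.imwrite('pics/w3.png',im)
for x in o: print(*x)
print(s['tcp_pos'],s['contact_force'],s['finger_gap'])
im,m,o=rings('wrist',im,zt=12,lo=(105,100,30),hi=(125,255,255),amin=300)
for x in o: print('blue',*x)
E
```

```text
time: 5.0
tcp_pos: [436.1, 86.8, 148.0]
tool_rot: [-3.12, -0.357, 0.005]
contact_force: [-0.2, 1.1, -0.9]
finger_gap: 61.4
time: 5.8
tcp_pos: [439.8, 84.5, 149.3]
tool_rot: [3.122, 0.354, -0.0]
contact_force: [0.4, -0.1, 0.5]
finger_gap: 61.3
[276. 274.] 14566 442.6 86.0 65.6
[480. 212.] 2484 490.6 10.3 25.6
[439.77171589  84.49477801 149.27362644] [ 0.445898   -0.06202217  0.48655684] 61.32001097250941
blue [274. 130.] 13170 496.3 96.5 135.0
```

View pics/w3.png

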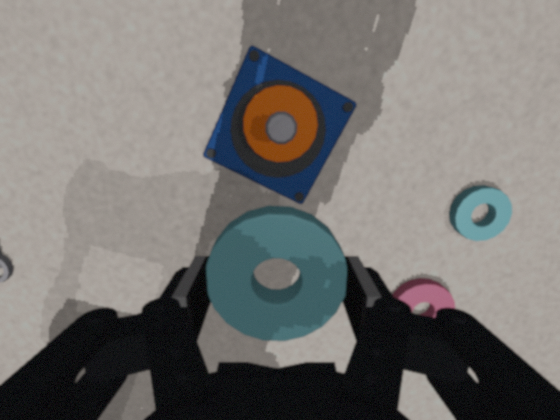

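```bash
python3 - <<'E'
from h import *
im=cv2.imread('pics/w3.png'); hsv=cv2.cvtColor(im,cv2.COLOR_BGR2HSV)
z=149.3
fc=np.mean([ray(u,v,12,'wrist')[:2] for u,v in [(253,47),(355,104),(302,203),(205,155)]],0); print('foot',fc)
print([ray(u,v,12,'wrist')[:2].round(1) for u,v in [(253,47),(355,104),(302,203),(205,155)]])
g=((hsv[...,1]<70)*255).astype(np.uint8); roi=np.zeros_like(g); roi[105:150,260:305]=255
c=max(cv2.findContours(g&roi,cv2.RETR_EXTERNAL,cv2.CHAIN_APPROX_NONE)[0],key=cv2.contourArea)
e=cv2.fitEllipse(c); print(e,cv2.contourArea(c)); print('tip@93',ray(*e[0],93,'wrist')[:2],'@90',ray(*e[0],90,'wrist')[:2])
print('mm/px',np.linalg.norm(ray(280,127,91,'wrist')-ray(290,127,91,'wrist'))/10)
o=cv2.inRange(hsv,(5,120,60),(20,255,255)); c=max(cv2.findContours(o,cv2.RETR_EXTERNAL,cv2.CHAIN_APPROX_NONE)[0],key=cv2.contourArea)
e=cv2.fitEllipse(c)
for zf in (38,42,45): print('flange',zf,e[1],ray(*e[0],zf,'wrist')[:2],np.linalg.norm(ray(280,127,zf,'wrist')-ray(290,127,zf,'wrist'))/10*np.array(e[1]))
# bore of held ring
b=cv2.inRange(hsv,(78,50,40),(102,255,255)); roi=b[205:345,205:350]
cs,h=cv2.findContours(roi,cv2.RETR_CCOMP,cv2.CHAIN_APPROX_NONE)
for c,hh in zip(cs,h[0]):
    if cv2.contourArea(c)>150:
        e=cv2.fitEllipse(c+np.array([205,205])); print(hh[3],e,ray(*e[0],z+17,'wrist')[:2],ray(*e[0],z+3,'wrist')[:2])
im2=cv2.resize(im[100:160,240:330],None,fx=4,fy=4)
im3=cv2.resize(im[240:310,235:325],None,fx=4,fy=4)
cv2.imwrite('pics/c3.png',np.vstack([im2,im3]))
E
```

```text
foot [496.12502871  95.53769337]
[array([554.1, 129.9]), array([531. ,  38.5]), array([438.1,  60.4]), array([461.4, 153.3])]
((280.6711120605469, 127.20833587646484), (29.344898223876953, 30.29197883605957), 6.8712263107299805) 696.5
tip@93 [502.35422394  96.49570392] @90 [502.2262135   96.42216881]
mm/px 0.6090968937521005
flange 38 (74.79105377197266, 77.15415954589844) [502.75328988  96.45821497] [57.5513169  59.36971419]
flange 42 (74.79105377197266, 77.15415954589844) [502.8807723  96.5356429] [56.64593438 58.43572511]
flange 45 (74.79105377197266, 77.15415954589844) [502.97638411  96.59371385] [55.96689749 57.7352333 ]
-1 ((275.9842224121094, 273.49017333984375), (132.74139404296875, 141.11341857910156), 89.83210754394531) [444.53521727  86.15933583] [437.16398691  84.46765636]
0 ((276.33636474609375, 273.4136962890625), (32.90168762207031, 47.33906936645508), 90.71021270751953) [444.60591329  86.01749241] [437.24254035  84.31004793]
```

View pics/c3.png

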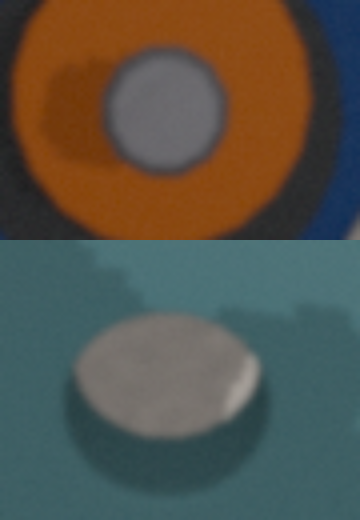

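```bash
python3 - <<'E'
from h import *
s=env.get_state(); z=s['tcp_pos'][2]
r=ray(276.4,280.7,z+17.1,'wrist'); print(s['tcp_pos'],r, r-s['tcp_pos'])
# predicted outline of ring for check: bore top rim and outer top rim rows
for R,zz in ((11,17.1),(32,17.1),(32,3.1)):
    th=np.linspace(0,6.283,73); P=np.array([px([r[0]+R*np.cos(t),r[1]+R*np.sin(t),z+zz],'wrist') for t in th]); print(R,zz,P.min(0),P.max(0))
E
```

```text
[439.74706454  84.5642292  149.30215264] [441.18320003  85.20338394 166.40215264] [ 1.43613549  0.63915474 17.1       ]
11 17.1 [251.42228629 257.93477397] [301.38310425 302.45895328]
32 17.1 [203.56944096 211.41512707] [349.18422228 341.43594887]
32 3.1 [209.85965107 202.15380587] [342.8231028  322.59531866]
```

Tip measured at (502.3,96.5), which is 6.3 mm from the foot centre, as expected. Bore sits at TCP+(1.4,0.6). Moving over the arbor.

```bash
python3 -m crank '[{"wx":0,"wy":0,"wz":0,"tx":0.02,"ty":0.004,"tz":0,"claw":0},{"wx":0,"wy":0,"wz":0,"tx":0.03,"ty":0.005,"tz":0,"claw":0},{"wx":0,"wy":0,"wz":0,"tx":0.0111,"ty":0.0024,"tz":-0.015,"claw":0},{"wx":0,"wy":0,"wz":0,"tx":0,"ty":0,"tz":-0.02,"claw":0},{"wx":0,"wy":0,"wz":0,"tx":0,"ty":0,"tz":-0.015,"claw":0},{"wx":0,"wy":0,"wz":0,"tx":0,"ty":0,"tz":-0.006,"claw":0},{"wx":0,"wy":0,"wz":0,"tx":0,"ty":0,"tz":0,"claw":0},{"wx":0,"wy":0,"wz":0,"tx":0,"ty":0,"tz":0,"claw":0}]'
python3 -m crank '[{"wx":0,"wy":0,"wz":0,"tx":0,"ty":0,"tz":-0.001,"claw":0},{"wx":0,"wy":0,"wz":0,"tx":0,"ty":0,"tz":-0.001,"claw":0},{"wx":0,"wy":0,"wz":0,"tx":0,"ty":0,"tz":-0.001,"claw":0},{"wx":0,"wy":0,"wz":0,"tx":0,"ty":0,"tz":-0.001,"claw":0},{"wx":0,"wy":0,"wz":0,"tx":0,"ty":0,"tz":0,"claw":0},{"wx":0,"wy":0,"wz":0,"tx":0,"ty":0,"tz":0,"claw":0},{"wx":0,"wy":0,"wz":0,"tx":0,"ty":0,"tz":0,"claw":0},{"wx":0,"wy":0,"wz":0,"tx":0,"ty":0,"tz":0,"claw":0}]'
```

```text
time: 6.65
tcp_pos: [501.3, 96.0, 94.1]
tool_rot: [3.121, 0.354, 0.002]
contact_force: [1.1, 0.3, -0.7]
finger_gap: 61.0
time: 7.45
tcp_pos: [500.8, 96.0, 89.3]
tool_rot: [3.122, 0.354, 0.0]
contact_force: [-0.4, 0.0, -1.2]
finger_gap: 61.2
```

```bash
python3 -m crank '[{"wx":0,"wy":0,"wz":0,"tx":0,"ty":0,"tz":-0.001,"claw":0},{"wx":0,"wy":0,"wz":0,"tx":0,"ty":0,"tz":-0.001,"claw":0},{"wx":0,"wy":0,"wz":0,"tx":0,"ty":0,"tz":-0.0005,"claw":0},{"wx":0,"wy":0,"wz":0,"tx":0,"ty":0,"tz":-0.0005,"claw":0},{"wx":0,"wy":0,"wz":0,"tx":0,"ty":0,"tz":0,"claw":0},{"wx":0,"wy":0,"wz":0,"tx":0,"ty":0,"tz":0,"claw":0},{"wx":0,"wy":0,"wz":0,"tx":0,"ty":0,"tz":0,"claw":0},{"wx":0,"wy":0,"wz":0,"tx":0,"ty":0,"tz":0,"claw":0}]'
python3 - <<'E'
from h import *
s=env.get_state(); print(s['contact_force'].round(1),s['torque'].round(2))
E
```

```text
time: 8.25
tcp_pos: [500.8, 96.0, 86.3]
tool_rot: [-3.122, -0.354, -0.0]
contact_force: [0.6, 0.5, -0.5]
finger_gap: 61.1
[ 0.6  0.5 -0.5] [-0.    0.    0.01]
```

```bash
python3 -m crank '[{"wx":0,"wy":0,"wz":0,"tx":0,"ty":0,"tz":-0.001,"claw":0},{"wx":0,"wy":0,"wz":0,"tx":0,"ty":0,"tz":-0.001,"claw":0},{"wx":0,"wy":0,"wz":0,"tx":0,"ty":0,"tz":-0.001,"claw":0},{"wx":0,"wy":0,"wz":0,"tx":0,"ty":0,"tz":-0.001,"claw":0},{"wx":0,"wy":0,"wz":0,"tx":0,"ty":0,"tz":-0.001,"claw":0},{"wx":0,"wy":0,"wz":0,"tx":0,"ty":0,"tz":0,"claw":0},{"wx":0,"wy":0,"wz":0,"tx":0,"ty":0,"tz":0,"claw":0},{"wx":0,"wy":0,"wz":0,"tx":0,"ty":0,"tz":0,"claw":0}]'
python3 - <<'E'
from h import *
s=env.get_state(); print(s['contact_force'].round(1),s['torque'].round(2))
E
```

```text
time: 9.05
tcp_pos: [500.9, 96.0, 81.3]
tool_rot: [3.122, 0.354, 0.0]
contact_force: [0.0, -0.3, -0.3]
finger_gap: 61.1
[ 0.  -0.3 -0.3] [ 0.06  0.01 -0.04]
```

```bash
python3 -m crank '[{"wx":0,"wy":0,"wz":0,"tx":0,"ty":0,"tz":-0.004,"claw":0},{"wx":0,"wy":0,"wz":0,"tx":0,"ty":0,"tz":-0.005,"claw":0},{"wx":0,"wy":0,"wz":0,"tx":0,"ty":0,"tz":-0.006,"claw":0},{"wx":0,"wy":0,"wz":0,"tx":0,"ty":0,"tz":-0.006,"claw":0},{"wx":0,"wy":0,"wz":0,"tx":0,"ty":0,"tz":-0.006,"claw":0},{"wx":0,"wy":0,"wz":0,"tx":0,"ty":0,"tz":-0.004,"claw":0},{"wx":0,"wy":0,"wz":0,"tx":0,"ty":0,"tz":-0.003,"claw":0},{"wx":0,"wy":0,"wz":0,"tx":0,"ty":0,"tz":0,"claw":0}]'
python3 - <<'E'
from h import *
s=env.get_state(); print(s['contact_force'].round(1),s['torque'].round(2))
E
```

```text
time: 9.85
tcp_pos: [500.5, 96.0, 46.8]
tool_rot: [-3.121, -0.354, 0.001]
contact_force: [-0.1, -0.0, -0.4]
finger_gap: 61.3
[-0.1 -0.  -0.4] [ 0.03  0.04 -0.01]
```

```bash
python3 -m crank '[{"wx":0,"wy":0,"wz":0,"tx":0,"ty":0,"tz":-0.001,"claw":0},{"wx":0,"wy":0,"wz":0,"tx":0,"ty":0,"tz":-0.001,"claw":0},{"wx":0,"wy":0,"wz":0,"tx":0,"ty":0,"tz":-0.001,"claw":0},{"wx":0,"wy":0,"wz":0,"tx":0,"ty":0,"tz":-0.001,"claw":0},{"wx":0,"wy":0,"wz":0,"tx":0,"ty":0,"tz":-0.001,"claw":0},{"wx":0,"wy":0,"wz":0,"tx":0,"ty":0,"tz":-0.001,"claw":0},{"wx":0,"wy":0,"wz":0,"tx":0,"ty":0,"tz":0,"claw":0},{"wx":0,"wy":0,"wz":0,"tx":0,"ty":0,"tz":0,"claw":0}]'
python3 - <<'E'
from h import *
s=env.get_state(); print(s['contact_force'].round(1),s['torque'].round(2))
E
```

```text
time: 10.65
tcp_pos: [500.8, 96.0, 41.3]
tool_rot: [-3.122, -0.354, -0.0]
contact_force: [-0.0, 0.2, 0.0]
finger_gap: 61.3
[-0.   0.2  0. ] [ 0.01  0.01 -0.02]
```

Releasing: the large ring is threaded and is just above or on the flange.

```bash
python3 -m crank '[{"wx":0,"wy":0,"wz":0,"tx":0,"ty":0,"tz":0,"claw":1},{"wx":0,"wy":0,"wz":0,"tx":0,"ty":0,"tz":0,"claw":1},{"wx":0,"wy":0,"wz":0,"tx":0,"ty":0,"tz":0,"claw":1},{"wx":0,"wy":0,"wz":0,"tx":0,"ty":0,"tz":0.01,"claw":1},{"wx":0,"wy":0,"wz":0,"tx":0,"ty":0,"tz":0.03,"claw":1},{"wx":0,"wy":0,"wz":0,"tx":0,"ty":0,"tz":0.04,"claw":1},{"wx":0,"wy":0,"wz":0,"tx":0,"ty":0,"tz":0.03,"claw":1},{"wx":0,"wy":0,"wz":0,"tx":-0.01,"ty":-0.01,"tz":0.01,"claw":1}]'
python3 -m crank '[{"wx":0,"wy":0,"wz":0,"tx":-0.01,"ty":-0.035,"tz":0,"claw":1},{"wx":0,"wy":0,"wz":0,"tx":-0.01,"ty":-0.04,"tz":0,"claw":1},{"wx":0,"wy":0,"wz":0,"tx":-0.01,"ty":-0.04,"tz":-0.01,"claw":1},{"wx":0,"wy":0,"wz":0,"tx":0,"ty":-0.04,"tz":-0.02,"claw":1},{"wx":0,"wy":0,"wz":0,"tx":0,"ty":-0.035,"tz":-0.02,"claw":1},{"wx":0,"wy":0,"wz":0,"tx":0,"ty":0,"tz":0,"claw":1},{"wx":0,"wy":0,"wz":0,"tx":0,"ty":0,"tz":0,"claw":1},{"wx":0,"wy":0,"wz":0,"tx":0,"ty":0,"tz":0,"claw":1}]'
python3 - <<'E'
from h import *
s=env.get_state(); print(s['contact_force'].round(1))
im,m,o=rings('wrist'); cv2.imwrite('pics/w4.png',im)
for x in o: print(*x)
im,m,o=rings('scene'); cv2.imwrite('pics/s4.png',im)
im,m,o=rings('top',zt=55,amin=100)
for x in o: print(*x)
E
```

```text
time: 11.45
tcp_pos: [493.9, 86.3, 166.5]
tool_rot: [3.12, 0.356, 0.013]
contact_force: [-0.2, -0.4, 0.2]
finger_gap: 85.4
time: 12.25
tcp_pos: [461.4, -103.4, 112.3]
tool_rot: [3.121, 0.355, 0.002]
contact_force: [0.4, 0.4, 0.3]
finger_gap: 85.6
[0.4 0.4 0.3]
[278. 202.] 3058 466.1 -103.3 51.2
[ 9. 98.] 1626 496.6 106.7 62.4
[516.  19.] 1888 629.3 -229.0 45.0
[ 22. 343.] 792 235.0 697.6 212.1
[ 47. 338.] 566 246.5 632.7 192.1
[  6. 342.] 1056 233.6 752.7 228.8
[248. 239.] 404 503.6 96.4 66.0
[361. 195.] 114 622.7 -222.1 36.9
[262. 168.] 973 704.4 59.4 158.1
```

```bash
python3 -m crank '[{"wx":0,"wy":0,"wz":0,"tx":0.0053,"ty":0.0007,"tz":-0.03,"claw":1},{"wx":0,"wy":0,"wz":0,"tx":0,"ty":0,"tz":-0.04,"claw":1},{"wx":0,"wy":0,"wz":0,"tx":0,"ty":0,"tz":-0.025,"claw":1},{"wx":0,"wy":0,"wz":0,"tx":0,"ty":0,"tz":-0.012,"claw":1},{"wx":0,"wy":0,"wz":0,"tx":0,"ty":0,"tz":-0.004,"claw":1},{"wx":0,"wy":0,"wz":0,"tx":0,"ty":0,"tz":0,"claw":1},{"wx":0,"wy":0,"wz":0,"tx":0,"ty":0,"tz":0,"claw":0},{"wx":0,"wy":0,"wz":0,"tx":0,"ty":0,"tz":0,"claw":0}]'
python3 -m crank '[{"wx":0,"wy":0,"wz":0,"tx":0,"ty":0,"tz":0,"claw":0},{"wx":0,"wy":0,"wz":0,"tx":0,"ty":0,"tz":0,"claw":0},{"wx":0,"wy":0,"wz":0,"tx":0,"ty":0,"tz":0,"claw":0},{"wx":0,"wy":0,"wz":0,"tx":0,"ty":0,"tz":0,"claw":0},{"wx":0,"wy":0,"wz":0,"tx":0,"ty":0,"tz":0.005,"claw":0},{"wx":0,"wy":0,"wz":0,"tx":0,"ty":0,"tz":0.02,"claw":0},{"wx":0,"wy":0,"wz":0,"tx":0,"ty":0,"tz":0.03,"claw":0},{"wx":0,"wy":0,"wz":0,"tx":0,"ty":0,"tz":0.04,"claw":0}]'
```

```text
time: 13.2
tcp_pos: [467.3, -103.8, 1.7]
tool_rot: [3.12, 0.354, 0.004]
contact_force: [0.3, -0.5, -0.2]
finger_gap: 58.8
time: 14.0
tcp_pos: [464.7, -102.6, 95.3]
tool_rot: [-3.12, -0.353, 0.004]
contact_force: [1.1, -1.0, 0.1]
finger_gap: 49.0
```

```bash
python3 -m crank '[{"wx":0,"wy":0,"wz":0,"tx":-0.005,"ty":0.025,"tz":0.03,"claw":0},{"wx":0,"wy":0,"wz":0,"tx":-0.005,"ty":0.035,"tz":0.025,"claw":0},{"wx":0,"wy":0,"wz":0,"tx":-0.005,"ty":0.043,"tz":0,"claw":0},{"wx":0,"wy":0,"wz":0,"tx":-0.005,"ty":0.043,"tz":0,"claw":0},{"wx":0,"wy":0,"wz":0,"tx":-0.005,"ty":0.03,"tz":0,"claw":0},{"wx":0,"wy":0,"wz":0,"tx":0,"ty":0.0123,"tz":0,"claw":0},{"wx":0,"wy":0,"wz":0,"tx":0,"ty":0,"tz":0,"claw":0},{"wx":0,"wy":0,"wz":0,"tx":0,"ty":0,"tz":0,"claw":0}]'
cat > m.py <<'E'
from h import *
import sys
from scipy.optimize import least_squares
D,dz,name=float(sys.argv[1]),float(sys.argv[2]),sys.argv[3]
s=env.get_state(); T=s['tcp_pos']; im=env.get_image('wrist'); cv2.imwrite(f'pics/{name}.png',im)
hsv=cv2.cvtColor(im,cv2.COLOR_BGR2HSV); m=cv2.inRange(hsv,(78,50,40),(102,255,255)); m[:190]=0;m[:,:190]=0;m[:,360:]=0
c=max(cv2.findContours(m,cv2.RETR_EXTERNAL,cv2.CHAIN_APPROX_NONE)[0],key=cv2.contourArea)[:,0]
lo,hi=c.min(0),c.max(0); print('box',lo,hi)
mdl=env.camera_model('wrist'); th=np.linspace(0,6.283,145)
def pr(x,R,z): return np.array([px([x[0]+R*np.cos(t),x[1]+R*np.sin(t),z],'wrist') for t in th])
def f(x):
    P=pr(x,D/2,T[2]+dz+14); return [P[:,0].mean()-(lo[0]+hi[0])/2, P[:,1].max()-hi[1]]
x=least_squares(f,T[:2]).x; print('TCP',T.round(1),'ring',x.round(1),'off',(x-T[:2]).round(1))
B=pr(x,11,T[2]+dz+14); print('bore rows/cols pred',B.min(0).round(1),B.max(0).round(1))
cr=cv2.resize(im[200:350,190:360],None,fx=4,fy=4,interpolation=cv2.INTER_CUBIC)
cv2.polylines(cr,[np.int32((B-[190,200]+.5)*4)],True,(0,0,255),1); cv2.imwrite(f'pics/{name}c.png',cr)
E
python3 m.py 52 -0.3 w5
```

```text
time: 14.8
tcp_pos: [441.5, 84.2, 150.5]
tool_rot: [3.121, 0.354, 0.001]
contact_force: [-0.3, -0.5, -0.6]
finger_gap: 48.9
box [222 222] [331 328]
TCP [441.5  84.2 150.5] ring [441.9  84.3] off [0.4 0.1]
bore rows/cols pred [252.  256.9] [300.8 300.4]
```

View pics/w5c.png

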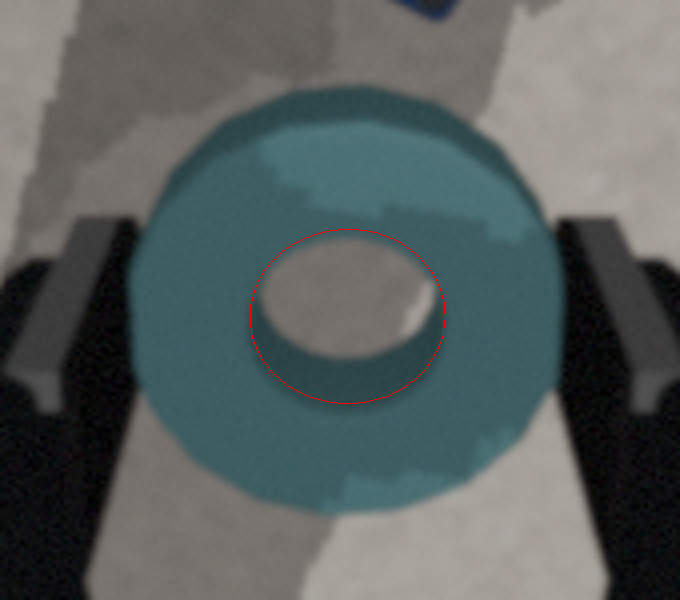

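Bore centre is about 0.8 mm below the predicted circle in the image, so the offset is about (-0.4,0). Moving over the arbor.

```bash
python3 -m crank '[{"wx":0,"wy":0,"wz":0,"tx":0.02,"ty":0.004,"tz":0,"claw":0},{"wx":0,"wy":0,"wz":0,"tx":0.03,"ty":0.005,"tz":0,"claw":0},{"wx":0,"wy":0,"wz":0,"tx":0.0116,"ty":0.0025,"tz":-0.015,"claw":0},{"wx":0,"wy":0,"wz":0,"tx":0,"ty":0,"tz":-0.02,"claw":0},{"wx":0,"wy":0,"wz":0,"tx":0,"ty":0,"tz":-0.013,"claw":0},{"wx":0,"wy":0,"wz":0,"tx":0,"ty":0,"tz":-0.006,"claw":0},{"wx":0,"wy":0,"wz":0,"tx":0,"ty":0,"tz":0,"claw":0},{"wx":0,"wy":0,"wz":0,"tx":0,"ty":0,"tz":0,"claw":0}]'
python3 -m crank '[{"wx":0,"wy":0,"wz":0,"tx":0,"ty":0,"tz":-0.001,"claw":0},{"wx":0,"wy":0,"wz":0,"tx":0,"ty":0,"tz":-0.001,"claw":0},{"wx":0,"wy":0,"wz":0,"tx":0,"ty":0,"tz":-0.001,"claw":0},{"wx":0,"wy":0,"wz":0,"tx":0,"ty":0,"tz":-0.001,"claw":0},{"wx":0,"wy":0,"wz":0,"tx":0,"ty":0,"tz":0,"claw":0},{"wx":0,"wy":0,"wz":0,"tx":0,"ty":0,"tz":0,"claw":0},{"wx":0,"wy":0,"wz":0,"tx":0,"ty":0,"tz":0,"claw":0},{"wx":0,"wy":0,"wz":0,"tx":0,"ty":0,"tz":0,"claw":0}]'
```

```text
time: 15.65
tcp_pos: [503.1, 96.2, 97.0]
tool_rot: [3.122, 0.353, 0.001]
contact_force: [-0.3, 0.6, -0.4]
finger_gap: 49.3
time: 16.45
tcp_pos: [502.9, 96.5, 92.4]
tool_rot: [-3.122, -0.354, -0.001]
contact_force: [1.6, -0.0, -0.2]
finger_gap: 49.1
```

```bash
python3 -m crank '[{"wx":0,"wy":0,"wz":0,"tx":0,"ty":0,"tz":-0.001,"claw":0},{"wx":0,"wy":0,"wz":0,"tx":0,"ty":0,"tz":-0.001,"claw":0},{"wx":0,"wy":0,"wz":0,"tx":0,"ty":0,"tz":-0.0005,"claw":0},{"wx":0,"wy":0,"wz":0,"tx":0,"ty":0,"tz":-0.0005,"claw":0},{"wx":0,"wy":0,"wz":0,"tx":0,"ty":0,"tz":0,"claw":0},{"wx":0,"wy":0,"wz":0,"tx":0,"ty":0,"tz":0,"claw":0},{"wx":0,"wy":0,"wz":0,"tx":0,"ty":0,"tz":0,"claw":0},{"wx":0,"wy":0,"wz":0,"tx":0,"ty":0,"tz":0,"claw":0}]'
```

```text
time: 17.25
tcp_pos: [503.0, 96.5, 89.4]
tool_rot: [3.121, 0.354, 0.001]
contact_force: [2.8, -0.6, -0.2]
finger_gap: 48.8
```

```bash
python3 -m crank '[{"wx":0,"wy":0,"wz":0,"tx":0.0005,"ty":0,"tz":0,"claw":0},{"wx":0,"wy":0,"wz":0,"tx":0,"ty":0,"tz":-0.0005,"claw":0},{"wx":0,"wy":0,"wz":0,"tx":0,"ty":0,"tz":-0.0005,"claw":0},{"wx":0,"wy":0,"wz":0,"tx":0,"ty":0,"tz":-0.001,"claw":0},{"wx":0,"wy":0,"wz":0,"tx":0,"ty":0,"tz":-0.001,"claw":0},{"wx":0,"wy":0,"wz":0,"tx":0,"ty":0,"tz":-0.001,"claw":0},{"wx":0,"wy":0,"wz":0,"tx":0,"ty":0,"tz":0,"claw":0},{"wx":0,"wy":0,"wz":0,"tx":0,"ty":0,"tz":0,"claw":0}]'
python3 - <<'E'
from h import *
s=env.get_state(); print(s['contact_force'].round(1),s['torque'].round(2))
E
```

```text
time: 18.05
tcp_pos: [503.2, 96.5, 85.1]
tool_rot: [-3.122, -0.354, 0.0]
contact_force: [3.1, 0.1, -0.8]
finger_gap: 49.1
[ 3.1  0.1 -0.8] [ 0.01 -0.34 -0.09]
```

```bash
python3 -m crank '[{"wx":0,"wy":0,"wz":0,"tx":0.0005,"ty":0,"tz":0,"claw":0},{"wx":0,"wy":0,"wz":0,"tx":0.0003,"ty":0,"tz":0,"claw":0},{"wx":0,"wy":0,"wz":0,"tx":0,"ty":0,"tz":0,"claw":0},{"wx":0,"wy":0,"wz":0,"tx":0,"ty":0,"tz":0,"claw":0},{"wx":0,"wy":0,"wz":0,"tx":0,"ty":0,"tz":0,"claw":0},{"wx":0,"wy":0,"wz":0,"tx":0,"ty":0,"tz":0,"claw":0},{"wx":0,"wy":0,"wz":0,"tx":0,"ty":0,"tz":0,"claw":0},{"wx":0,"wy":0,"wz":0,"tx":0,"ty":0,"tz":0,"claw":0}]'
python3 - <<'E'
from h import *
s=env.get_state(); print(s['contact_force'].round(1),s['torque'].round(2))
E
```

```text
time: 18.85
tcp_pos: [504.0, 96.5, 85.3]
tool_rot: [3.122, 0.354, -0.0]
contact_force: [-0.8, 0.1, -0.1]
finger_gap: 49.0
[-0.8  0.1 -0.1] [-0.02  0.02  0.01]
```

```bash
python3 -m crank '[{"wx":0,"wy":0,"wz":0,"tx":0,"ty":0,"tz":-0.003,"claw":0},{"wx":0,"wy":0,"wz":0,"tx":0,"ty":0,"tz":-0.004,"claw":0},{"wx":0,"wy":0,"wz":0,"tx":0,"ty":0,"tz":-0.005,"claw":0},{"wx":0,"wy":0,"wz":0,"tx":0,"ty":0,"tz":-0.005,"claw":0},{"wx":0,"wy":0,"wz":0,"tx":0,"ty":0,"tz":-0.004,"claw":0},{"wx":0,"wy":0,"wz":0,"tx":0,"ty":0,"tz":-0.002,"claw":0},{"wx":0,"wy":0,"wz":0,"tx":0,"ty":0,"tz":-0.001,"claw":0},{"wx":0,"wy":0,"wz":0,"tx":0,"ty":0,"tz":0,"claw":0}]'
python3 - <<'E'
from h import *
s=env.get_state(); print(s['contact_force'].round(1),s['torque'].round(2))
E
```

```text
time: 19.65
tcp_pos: [504.0, 96.5, 61.2]
tool_rot: [-3.122, -0.354, 0.0]
contact_force: [-0.7, 0.8, -0.6]
finger_gap: 49.0
[-0.7  0.8 -0.6] [-0.05  0.01 -0.03]
```

```bash
python3 -m crank '[{"wx":0,"wy":0,"wz":0,"tx":0,"ty":0,"tz":0,"claw":1},{"wx":0,"wy":0,"wz":0,"tx":0,"ty":0,"tz":0,"claw":1},{"wx":0,"wy":0,"wz":0,"tx":0,"ty":0,"tz":0,"claw":1},{"wx":0,"wy":0,"wz":0,"tx":0,"ty":0,"tz":0.01,"claw":1},{"wx":0,"wy":0,"wz":0,"tx":0,"ty":0,"tz":0.03,"claw":1},{"wx":0,"wy":0,"wz":0,"tx":0,"ty":0,"tz":0.04,"claw":1},{"wx":0,"wy":0,"wz":0,"tx":0,"ty":0,"tz":0.02,"claw":1},{"wx":0,"wy":0,"wz":0,"tx":0.01,"ty":-0.025,"tz":0.01,"claw":1}]'
python3 -m crank '[{"wx":0,"wy":0,"wz":0,"tx":0.015,"ty":-0.04,"tz":0,"claw":1},{"wx":0,"wy":0,"wz":0,"tx":0.015,"ty":-0.043,"tz":0,"claw":1},{"wx":0,"wy":0,"wz":0,"tx":0.015,"ty":-0.043,"tz":0,"claw":1},{"wx":0,"wy":0,"wz":0,"tx":0.015,"ty":-0.043,"tz":-0.01,"claw":1},{"wx":0,"wy":0,"wz":0,"tx":0.015,"ty":-0.043,"tz":-0.01,"claw":1},{"wx":0,"wy":0,"wz":0,"tx":0.015,"ty":-0.04,"tz":-0.02,"claw":1},{"wx":0,"wy":0,"wz":0,"tx":0.015,"ty":-0.03,"tz":-0.02,"claw":1},{"wx":0,"wy":0,"wz":0,"tx":0.01,"ty":-0.018,"tz":0,"claw":1}]'
python3 -m crank '[{"wx":0,"wy":0,"wz":0,"tx":0,"ty":0,"tz":0,"claw":1},{"wx":0,"wy":0,"wz":0,"tx":0,"ty":0,"tz":0,"claw":1},{"wx":0,"wy":0,"wz":0,"tx":0,"ty":0,"tz":0,"claw":1},{"wx":0,"wy":0,"wz":0,"tx":0,"ty":0,"tz":0,"claw":0.7},{"wx":0,"wy":0,"wz":0,"tx":0,"ty":0,"tz":0,"claw":0.7},{"wx":0,"wy":0,"wz":0,"tx":0,"ty":0,"tz":0,"claw":0.7},{"wx":0,"wy":0,"wz":0,"tx":0,"ty":0,"tz":0,"claw":0.7},{"wx":0,"wy":0,"wz":0,"tx":0,"ty":0,"tz":0,"claw":0.7}]'
python3 - <<'E'
from h import *
im,m,o=rings('wrist'); cv2.imwrite('pics/w6.png',im)
for x in o: print(*x)
im,m,o=rings('scene'); cv2.imwrite('pics/s6.png',im)
im,m,o=rings('top',zt=55,amin=100)
for x in o: print(*x)
print(env.get_state()['joint_positions'].round(2))
E
```

```text
time: 20.45
tcp_pos: [515.0, 73.1, 175.1]
tool_rot: [3.121, 0.359, 0.008]
contact_force: [0.2, -0.7, -0.2]
finger_gap: 85.4
time: 21.25
tcp_pos: [627.6, -230.3, 108.3]
tool_rot: [-3.119, -0.35, 0.006]
contact_force: [-0.0, 0.3, -1.0]
finger_gap: 85.7
time: 22.05
tcp_pos: [629.0, -228.4, 111.3]
tool_rot: [-3.122, -0.354, 0.0]
contact_force: [-1.0, -0.1, -0.4]
finger_gap: 59.9
[282. 204.] 1796 633.0 -231.4 39.5
[ 4. 20.] 296 714.3 -24.0 31.3
[ 38. 338.] 114 249.1 655.8 176.2
[ 22. 343.] 807 235.1 697.9 212.1
[ 47. 338.] 577 246.5 632.7 192.1
[  6. 342.] 1068 234.9 752.9 231.4
[248. 238.] 382 503.8 97.4 64.7
[262. 168.] 975 704.4 59.4 158.1
[-0.53  0.5   1.41  0.    1.23  0.82]
```

```bash
python3 -m crank '[{"wx":0,"wy":0,"wz":0,"tx":0.004,"ty":-0.003,"tz":-0.03,"claw":0.7},{"wx":0,"wy":0,"wz":0,"tx":0,"ty":0,"tz":-0.04,"claw":0.7},{"wx":0,"wy":0,"wz":0,"tx":0,"ty":0,"tz":-0.025,"claw":0.7},{"wx":0,"wy":0,"wz":0,"tx":0,"ty":0,"tz":-0.011,"claw":0.7},{"wx":0,"wy":0,"wz":0,"tx":0,"ty":0,"tz":-0.004,"claw":0.7},{"wx":0,"wy":0,"wz":0,"tx":0,"ty":0,"tz":0,"claw":0.7},{"wx":0,"wy":0,"wz":0,"tx":0,"ty":0,"tz":0,"claw":0},{"wx":0,"wy":0,"wz":0,"tx":0,"ty":0,"tz":0,"claw":0}]'
python3 -m crank '[{"wx":0,"wy":0,"wz":0,"tx":0,"ty":0,"tz":0,"claw":0},{"wx":0,"wy":0,"wz":0,"tx":0,"ty":0,"tz":0,"claw":0},{"wx":0,"wy":0,"wz":0,"tx":0,"ty":0,"tz":0,"claw":0},{"wx":0,"wy":0,"wz":0,"tx":0,"ty":0,"tz":0,"claw":0},{"wx":0,"wy":0,"wz":0,"tx":0,"ty":0,"tz":0.01,"claw":0},{"wx":0,"wy":0,"wz":0,"tx":0,"ty":0,"tz":0.03,"claw":0},{"wx":0,"wy":0,"wz":0,"tx":-0.01,"ty":0.02,"tz":0.04,"claw":0},{"wx":0,"wy":0,"wz":0,"tx":-0.02,"ty":0.025,"tz":0.03,"claw":0}]'
```

```text
time: 23.0
tcp_pos: [634.7, -232.5, 4.1]
tool_rot: [3.119, 0.354, 0.005]
contact_force: [0.5, -0.9, -0.3]
finger_gap: 37.0
time: 23.8
tcp_pos: [604.3, -187.4, 114.8]
tool_rot: [3.119, 0.352, 0.006]
contact_force: [0.4, 0.0, 0.7]
finger_gap: 37.0
```

```bash
python3 -m crank '[{"wx":0,"wy":0,"wz":0,"tx":-0.022,"ty":0.035,"tz":0.02,"claw":0},{"wx":0,"wy":0,"wz":0,"tx":-0.022,"ty":0.036,"tz":0.019,"claw":0},{"wx":0,"wy":0,"wz":0,"tx":-0.022,"ty":0.038,"tz":0,"claw":0},{"wx":0,"wy":0,"wz":0,"tx":-0.022,"ty":0.038,"tz":0,"claw":0},{"wx":0,"wy":0,"wz":0,"tx":-0.022,"ty":0.038,"tz":0,"claw":0},{"wx":0,"wy":0,"wz":0,"tx":-0.022,"ty":0.038,"tz":0,"claw":0},{"wx":0,"wy":0,"wz":0,"tx":-0.02,"ty":0.03,"tz":0,"claw":0},{"wx":0,"wy":0,"wz":0,"tx":-0.01,"ty":0.018,"tz":0,"claw":0}]'
python3 -m crank '[{"wx":0,"wy":0,"wz":0,"tx":0,"ty":0,"tz":0,"claw":0},{"wx":0,"wy":0,"wz":0,"tx":0,"ty":0,"tz":0,"claw":0},{"wx":0,"wy":0,"wz":0,"tx":0,"ty":0,"tz":0,"claw":0},{"wx":0,"wy":0,"wz":0,"tx":0,"ty":0,"tz":0,"claw":0},{"wx":0,"wy":0,"wz":0,"tx":0,"ty":0,"tz":0,"claw":0},{"wx":0,"wy":0,"wz":0,"tx":0,"ty":0,"tz":0,"claw":0},{"wx":0,"wy":0,"wz":0,"tx":0,"ty":0,"tz":0,"claw":0},{"wx":0,"wy":0,"wz":0,"tx":0,"ty":0,"tz":0,"claw":0}]'
python3 m.py 40 -1.3 w7
python3 - <<'E'
import cv2,numpy as np
a=cv2.imread('pics/w7.png'); b=cv2.imread('pics/w7c.png')
t=cv2.resize(a[20:220,190:370],None,fx=3,fy=3); 
cv2.imwrite('pics/w7v.png',cv2.resize(np.hstack([t,b]),None,fx=.65,fy=.65) if t.shape[0]==b.shape[0] else b)
E
```

```text
time: 24.6
tcp_pos: [439.3, 86.5, 150.8]
tool_rot: [-3.121, -0.357, -0.0]
contact_force: [0.1, 0.3, 0.2]
finger_gap: 37.1
time: 25.4
tcp_pos: [441.0, 84.4, 150.2]
tool_rot: [-3.122, -0.354, 0.0]
contact_force: [-0.0, -0.1, -1.2]
finger_gap: 37.2
box [236 233] [317 315]
TCP [441.   84.4 150.2] ring [441.8  84.9] off [0.8 0.5]
bore rows/cols pred [252.2 255. ] [300.6 298.3]
```

View pics/w7v.png

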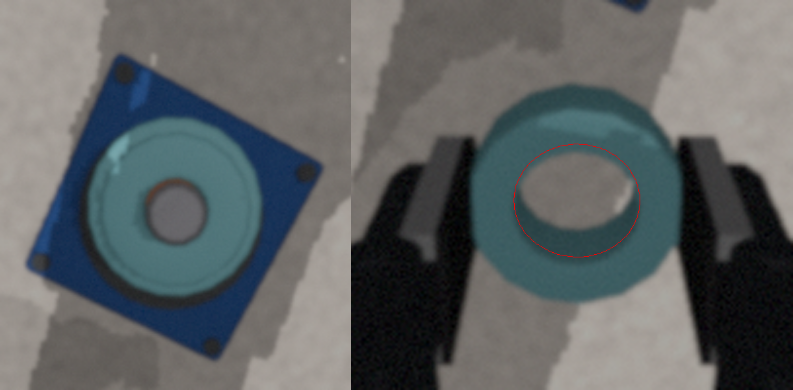

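Large and middle sit nested on the arbor (left). Small's bore is about 0.7 mm below the predicted circle, the same bias as with middle. Aligning to TCP (503.2,96.1).

```bash
python3 -m crank '[{"wx":0,"wy":0,"wz":0,"tx":0.02,"ty":0.004,"tz":0,"claw":0},{"wx":0,"wy":0,"wz":0,"tx":0.03,"ty":0.005,"tz":0,"claw":0},{"wx":0,"wy":0,"wz":0,"tx":0.0122,"ty":0.0025,"tz":-0.015,"claw":0},{"wx":0,"wy":0,"wz":0,"tx":0,"ty":0,"tz":-0.02,"claw":0},{"wx":0,"wy":0,"wz":0,"tx":0,"ty":0,"tz":-0.013,"claw":0},{"wx":0,"wy":0,"wz":0,"tx":0,"ty":0,"tz":-0.005,"claw":0},{"wx":0,"wy":0,"wz":0,"tx":0,"ty":0,"tz":0,"claw":0},{"wx":0,"wy":0,"wz":0,"tx":0,"ty":0,"tz":0,"claw":0}]'
python3 -m crank '[{"wx":0,"wy":0,"wz":0,"tx":0,"ty":0,"tz":-0.001,"claw":0},{"wx":0,"wy":0,"wz":0,"tx":0,"ty":0,"tz":-0.001,"claw":0},{"wx":0,"wy":0,"wz":0,"tx":0,"ty":0,"tz":-0.001,"claw":0},{"wx":0,"wy":0,"wz":0,"tx":0,"ty":0,"tz":-0.001,"claw":0},{"wx":0,"wy":0,"wz":0,"tx":0,"ty":0,"tz":0,"claw":0},{"wx":0,"wy":0,"wz":0,"tx":0,"ty":0,"tz":0,"claw":0},{"wx":0,"wy":0,"wz":0,"tx":0,"ty":0,"tz":0,"claw":0},{"wx":0,"wy":0,"wz":0,"tx":0,"ty":0,"tz":0,"claw":0}]'
```

```text
time: 26.25
tcp_pos: [503.5, 96.0, 98.0]
tool_rot: [3.121, 0.354, 0.001]
contact_force: [-0.2, -0.3, 0.3]
finger_gap: 37.1
time: 27.05
tcp_pos: [503.4, 96.0, 93.4]
tool_rot: [3.122, 0.354, 0.001]
contact_force: [0.5, 1.6, -0.3]
finger_gap: 36.7
```

```bash
python3 -m crank '[{"wx":0,"wy":0,"wz":0,"tx":0,"ty":0,"tz":-0.001,"claw":0},{"wx":0,"wy":0,"wz":0,"tx":0,"ty":0,"tz":-0.001,"claw":0},{"wx":0,"wy":0,"wz":0,"tx":0,"ty":0,"tz":-0.0005,"claw":0},{"wx":0,"wy":0,"wz":0,"tx":0,"ty":0,"tz":-0.0005,"claw":0},{"wx":0,"wy":0,"wz":0,"tx":0,"ty":0,"tz":0,"claw":0},{"wx":0,"wy":0,"wz":0,"tx":0,"ty":0,"tz":0,"claw":0},{"wx":0,"wy":0,"wz":0,"tx":0,"ty":0,"tz":0,"claw":0},{"wx":0,"wy":0,"wz":0,"tx":0,"ty":0,"tz":0,"claw":0}]'
python3 - <<'E'
from h import *
s=env.get_state(); print(s['contact_force'].round(1),s['torque'].round(2))
E
```

```text
time: 27.85
tcp_pos: [503.4, 96.0, 90.4]
tool_rot: [-3.122, -0.354, -0.001]
contact_force: [2.0, 0.4, 0.1]
finger_gap: 36.8
[2.  0.4 0.1] [ 0.18 -0.39 -0.01]
```

```bash
python3 -m crank '[{"wx":0,"wy":0,"wz":0,"tx":0.0007,"ty":0.0002,"tz":0,"claw":0},{"wx":0,"wy":0,"wz":0,"tx":0,"ty":0,"tz":-0.0005,"claw":0},{"wx":0,"wy":0,"wz":0,"tx":0,"ty":0,"tz":-0.0005,"claw":0},{"wx":0,"wy":0,"wz":0,"tx":0,"ty":0,"tz":-0.001,"claw":0},{"wx":0,"wy":0,"wz":0,"tx":0,"ty":0,"tz":-0.001,"claw":0},{"wx":0,"wy":0,"wz":0,"tx":0,"ty":0,"tz":-0.001,"claw":0},{"wx":0,"wy":0,"wz":0,"tx":0,"ty":0,"tz":0,"claw":0},{"wx":0,"wy":0,"wz":0,"tx":0,"ty":0,"tz":0,"claw":0}]'
python3 - <<'E'
from h import *
s=env.get_state(); print(s['contact_force'].round(1),s['torque'].round(2))
E
```

```text
time: 28.65
tcp_pos: [503.7, 96.2, 86.2]
tool_rot: [-3.122, -0.354, 0.001]
contact_force: [-0.8, -0.0, -0.1]
finger_gap: 37.0
[-0.8 -0.  -0.1] [-0.01  0.04 -0.04]
```

```bash
python3 -m crank '[{"wx":0,"wy":0,"wz":0,"tx":0,"ty":0,"tz":-0.003,"claw":0},{"wx":0,"wy":0,"wz":0,"tx":0,"ty":0,"tz":-0.003,"claw":0},{"wx":0,"wy":0,"wz":0,"tx":0,"ty":0,"tz":-0.003,"claw":0},{"wx":0,"wy":0,"wz":0,"tx":0,"ty":0,"tz":-0.001,"claw":0},{"wx":0,"wy":0,"wz":0,"tx":0,"ty":0,"tz":-0.001,"claw":0},{"wx":0,"wy":0,"wz":0,"tx":0,"ty":0,"tz":-0.001,"claw":0},{"wx":0,"wy":0,"wz":0,"tx":0,"ty":0,"tz":0,"claw":0},{"wx":0,"wy":0,"wz":0,"tx":0,"ty":0,"tz":0,"claw":0}]'
python3 -m crank '[{"wx":0,"wy":0,"wz":0,"tx":0,"ty":0,"tz":-0.001,"claw":0},{"wx":0,"wy":0,"wz":0,"tx":0,"ty":0,"tz":-0.001,"claw":0},{"wx":0,"wy":0,"wz":0,"tx":0,"ty":0,"tz":-0.001,"claw":0},{"wx":0,"wy":0,"wz":0,"tx":0,"ty":0,"tz":-0.001,"claw":0},{"wx":0,"wy":0,"wz":0,"tx":0,"ty":0,"tz":0,"claw":0},{"wx":0,"wy":0,"wz":0,"tx":0,"ty":0,"tz":0,"claw":0},{"wx":0,"wy":0,"wz":0,"tx":0,"ty":0,"tz":0,"claw":0},{"wx":0,"wy":0,"wz":0,"tx":0,"ty":0,"tz":0,"claw":0}]'
```

```text
time: 29.45
tcp_pos: [503.9, 96.2, 74.6]
tool_rot: [3.121, 0.354, -0.0]
contact_force: [-3.3, 0.5, 5.5]
finger_gap: 36.9
time: 30.25
tcp_pos: [503.9, 96.2, 70.5]
tool_rot: [3.122, 0.354, -0.0]
contact_force: [-2.9, -0.5, 4.8]
finger_gap: 36.9
```

```bash
python3 -m crank '[{"wx":0,"wy":0,"wz":0,"tx":0,"ty":0,"tz":-0.001,"claw":0},{"wx":0,"wy":0,"wz":0,"tx":0,"ty":0,"tz":-0.001,"claw":0},{"wx":0,"wy":0,"wz":0,"tx":0,"ty":0,"tz":-0.001,"claw":0},{"wx":0,"wy":0,"wz":0,"tx":0,"ty":0,"tz":-0.001,"claw":0},{"wx":0,"wy":0,"wz":0,"tx":0,"ty":0,"tz":0,"claw":0},{"wx":0,"wy":0,"wz":0,"tx":0,"ty":0,"tz":0,"claw":0},{"wx":0,"wy":0,"wz":0,"tx":0,"ty":0,"tz":0,"claw":0},{"wx":0,"wy":0,"wz":0,"tx":0,"ty":0,"tz":0,"claw":0}]'
```

```text
time: 31.05
tcp_pos: [503.9, 96.2, 66.4]
tool_rot: [3.122, 0.354, 0.0]
contact_force: [-3.4, -0.6, 4.7]
finger_gap: 36.7
```

```bash
python3 -m crank '[{"wx":0,"wy":0,"wz":0,"tx":0,"ty":0,"tz":-0.001,"claw":0},{"wx":0,"wy":0,"wz":0,"tx":0,"ty":0,"tz":-0.001,"claw":0},{"wx":0,"wy":0,"wz":0,"tx":0,"ty":0,"tz":-0.001,"claw":0},{"wx":0,"wy":0,"wz":0,"tx":0,"ty":0,"tz":-0.001,"claw":0},{"wx":0,"wy":0,"wz":0,"tx":0,"ty":0,"tz":-0.0005,"claw":0},{"wx":0,"wy":0,"wz":0,"tx":0,"ty":0,"tz":-0.0005,"claw":0},{"wx":0,"wy":0,"wz":0,"tx":0,"ty":0,"tz":0,"claw":0},{"wx":0,"wy":0,"wz":0,"tx":0,"ty":0,"tz":0,"claw":0}]'
```

```text
time: 31.85
tcp_pos: [504.1, 96.2, 61.9]
tool_rot: [3.121, 0.354, 0.0]
contact_force: [-2.8, -0.8, 8.0]
finger_gap: 37.0
```

```bash
python3 -m crank '[{"wx":0,"wy":0,"wz":0,"tx":0,"ty":0,"tz":-0.0003,"claw":0},{"wx":0,"wy":0,"wz":0,"tx":0,"ty":0,"tz":-0.0003,"claw":0},{"wx":0,"wy":0,"wz":0,"tx":0,"ty":0,"tz":-0.0003,"claw":0},{"wx":0,"wy":0,"wz":0,"tx":0,"ty":0,"tz":-0.0003,"claw":0},{"wx":0,"wy":0,"wz":0,"tx":0,"ty":0,"tz":-0.0003,"claw":0},{"wx":0,"wy":0,"wz":0,"tx":0,"ty":0,"tz":0,"claw":0},{"wx":0,"wy":0,"wz":0,"tx":0,"ty":0,"tz":0,"claw":0},{"wx":0,"wy":0,"wz":0,"tx":0,"ty":0,"tz":0,"claw":0}]'
```

```text
time: 32.65
tcp_pos: [504.4, 96.2, 61.7]
tool_rot: [3.121, 0.354, 0.0]
contact_force: [-8.2, -0.7, 18.2]
finger_gap: 37.1
```

```bash
python3 -m crank '[{"wx":0,"wy":0,"wz":0,"tx":-0.0004,"ty":0,"tz":0,"claw":0},{"wx":0,"wy":0,"wz":0,"tx":-0.0004,"ty":0,"tz":0,"claw":0},{"wx":0,"wy":0,"wz":0,"tx":-0.0003,"ty":0,"tz":0,"claw":0},{"wx":0,"wy":0,"wz":0,"tx":0,"ty":0,"tz":-0.0003,"claw":0},{"wx":0,"wy":0,"wz":0,"tx":0,"ty":0,"tz":-0.0002,"claw":0},{"wx":0,"wy":0,"wz":0,"tx":0,"ty":0,"tz":0,"claw":0},{"wx":0,"wy":0,"wz":0,"tx":0,"ty":0,"tz":0,"claw":0},{"wx":0,"wy":0,"wz":0,"tx":0,"ty":0,"tz":0,"claw":0}]'
python3 - <<'E'
from h import *
s=env.get_state(); print(s['contact_force'].round(1),s['torque'].round(2))
E
```

```text
time: 33.45
tcp_pos: [504.3, 96.2, 61.8]
tool_rot: [3.121, 0.354, 0.004]
contact_force: [-6.2, -1.1, 19.0]
finger_gap: 36.7
[-6.2 -1.1 19. ] [-0.06  1.11 -0.01]
```

```bash
python3 -m crank '[{"wx":0,"wy":0,"wz":0,"tx":0.0006,"ty":0,"tz":0.0012,"claw":0},{"wx":0,"wy":0,"wz":0,"tx":0,"ty":0,"tz":0,"claw":0.8},{"wx":0,"wy":0,"wz":0,"tx":0,"ty":0,"tz":0,"claw":0.8},{"wx":0,"wy":0,"wz":0,"tx":0,"ty":0,"tz":0,"claw":0.8},{"wx":0,"wy":0,"wz":0,"tx":0,"ty":0,"tz":0.02,"claw":0.8},{"wx":0,"wy":0,"wz":0,"tx":0,"ty":0,"tz":0.035,"claw":0.8},{"wx":0,"wy":0,"wz":0,"tx":0,"ty":0,"tz":0.035,"claw":0.8},{"wx":0,"wy":0,"wz":0,"tx":-0.01,"ty":0,"tz":0,"claw":0.8}]'
python3 -m crank '[{"wx":0,"wy":0,"wz":0,"tx":-0.03,"ty":-0.006,"tz":0,"claw":0.8},{"wx":0,"wy":0,"wz":0,"tx":-0.022,"ty":-0.006,"tz":0,"claw":0.8},{"wx":0,"wy":0,"wz":0,"tx":0,"ty":0,"tz":0,"claw":0.8},{"wx":0,"wy":0,"wz":0,"tx":0,"ty":0,"tz":0,"claw":0.8},{"wx":0,"wy":0,"wz":0,"tx":0,"ty":0,"tz":0,"claw":0.8},{"wx":0,"wy":0,"wz":0,"tx":0,"ty":0,"tz":0,"claw":0.8},{"wx":0,"wy":0,"wz":0,"tx":0,"ty":0,"tz":0,"claw":0.8},{"wx":0,"wy":0,"wz":0,"tx":0,"ty":0,"tz":0,"claw":0.8}]'
python3 - <<'E'
from h import *
a=env.get_image('wrist'); b=env.get_image('scene'); cv2.imwrite('pics/w8.png',a); cv2.imwrite('pics/s8.png',b)
A=cv2.resize(a[60:200,200:360],None,fx=2.5,fy=2.5,interpolation=cv2.INTER_CUBIC); B=cv2.resize(b[150:230,250:340],(400,350),interpolation=cv2.INTER_CUBIC)
cv2.imwrite('pics/v8.png',np.hstack([A,B]))
E
```

```text
time: 34.25
tcp_pos: [497.7, 96.0, 155.8]
tool_rot: [3.12, 0.354, 0.017]
contact_force: [0.4, 1.3, 0.3]
finger_gap: 68.2
time: 35.05
tcp_pos: [441.7, 84.2, 150.4]
tool_rot: [-3.122, -0.354, 0.0]
contact_force: [-0.8, 0.4, 0.2]
finger_gap: 68.5
```

View pics/v8.png

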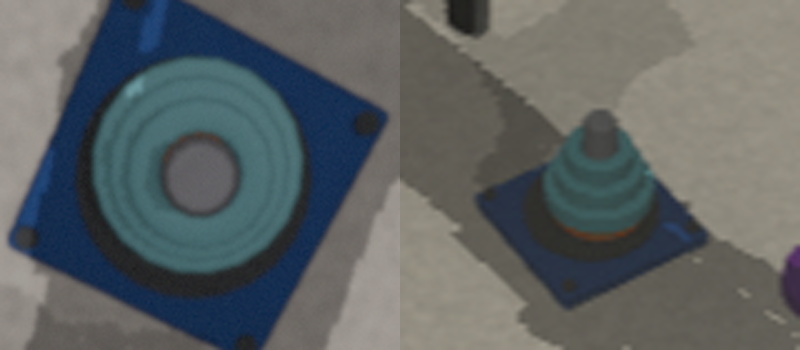

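Stack is nested in order: large, middle, small. I'll check the seating by pressing on the small ring's top with the fingers straddling the arbor. Contact is expected at TCP z ≈ 72 if home.

```bash
python3 -m crank '[{"wx":0,"wy":0,"wz":0,"tx":0.02,"ty":0.004,"tz":0,"claw":0.34},{"wx":0,"wy":0,"wz":0,"tx":0.03,"ty":0.006,"tz":0,"claw":0.34},{"wx":0,"wy":0,"wz":0,"tx":0.0118,"ty":0.002,"tz":0,"claw":0.34},{"wx":0,"wy":0,"wz":0,"tx":0,"ty":0,"tz":-0.02,"claw":0.34},{"wx":0,"wy":0,"wz":0,"tx":0,"ty":0,"tz":-0.02,"claw":0.34},{"wx":0,"wy":0,"wz":0,"tx":0,"ty":0,"tz":0,"claw":0.34},{"wx":0,"wy":0,"wz":0,"tx":0,"ty":0,"tz":0,"claw":0.34},{"wx":0,"wy":0,"wz":0,"tx":0,"ty":0,"tz":0,"claw":0.34}]'
```

```text
time: 35.95
tcp_pos: [504.0, 96.2, 111.7]
tool_rot: [3.121, 0.354, 0.003]
contact_force: [-0.0, 0.6, 0.4]
finger_gap: 29.1
```

```bash
python3 -m crank '[{"wx":0,"wy":0,"wz":0,"tx":-0.0005,"ty":0,"tz":-0.008,"claw":0.34},{"wx":0,"wy":0,"wz":0,"tx":0,"ty":0,"tz":-0.01,"claw":0.34},{"wx":0,"wy":0,"wz":0,"tx":0,"ty":0,"tz":-0.008,"claw":0.34},{"wx":0,"wy":0,"wz":0,"tx":0,"ty":0,"tz":-0.005,"claw":0.34},{"wx":0,"wy":0,"wz":0,"tx":0,"ty":0,"tz":-0.003,"claw":0.34},{"wx":0,"wy":0,"wz":0,"tx":0,"ty":0,"tz":-0.001,"claw":0.34},{"wx":0,"wy":0,"wz":0,"tx":0,"ty":0,"tz":0,"claw":0.34},{"wx":0,"wy":0,"wz":0,"tx":0,"ty":0,"tz":0,"claw":0.34}]'
python3 -m crank '[{"wx":0,"wy":0,"wz":0,"tx":0,"ty":0,"tz":-0.001,"claw":0.34},{"wx":0,"wy":0,"wz":0,"tx":0,"ty":0,"tz":-0.001,"claw":0.34},{"wx":0,"wy":0,"wz":0,"tx":0,"ty":0,"tz":-0.001,"claw":0.34},{"wx":0,"wy":0,"wz":0,"tx":0,"ty":0,"tz":0,"claw":0.34},{"wx":0,"wy":0,"wz":0,"tx":0,"ty":0,"tz":0,"claw":0.34},{"wx":0,"wy":0,"wz":0,"tx":0,"ty":0,"tz":0,"claw":0.34},{"wx":0,"wy":0,"wz":0,"tx":0,"ty":0,"tz":0,"claw":0.34},{"wx":0,"wy":0,"wz":0,"tx":0,"ty":0,"tz":0,"claw":0.34}]'
```

```text
time: 36.75
tcp_pos: [503.0, 96.2, 75.8]
tool_rot: [3.121, 0.354, 0.001]
contact_force: [0.8, -0.2, -0.6]
finger_gap: 29.4
time: 37.55
tcp_pos: [502.7, 96.2, 72.5]
tool_rot: [3.122, 0.354, 0.0]
contact_force: [0.1, -0.4, 0.1]
finger_gap: 29.2
```

```bash
python3 -m crank '[{"wx":0,"wy":0,"wz":0,"tx":0,"ty":0,"tz":-0.0005,"claw":0.34},{"wx":0,"wy":0,"wz":0,"tx":0,"ty":0,"tz":-0.0005,"claw":0.34},{"wx":0,"wy":0,"wz":0,"tx":0,"ty":0,"tz":-0.0005,"claw":0.34},{"wx":0,"wy":0,"wz":0,"tx":0,"ty":0,"tz":0,"claw":0.34},{"wx":0,"wy":0,"wz":0,"tx":0,"ty":0,"tz":0,"claw":0.34},{"wx":0,"wy":0,"wz":0,"tx":0,"ty":0,"tz":0,"claw":0.34},{"wx":0,"wy":0,"wz":0,"tx":0,"ty":0,"tz":0,"claw":0.34},{"wx":0,"wy":0,"wz":0,"tx":0,"ty":0,"tz":0,"claw":0.34}]'
```

```text
time: 38.35
tcp_pos: [502.9, 96.2, 71.6]
tool_rot: [3.122, 0.354, 0.0]
contact_force: [-1.9, 0.7, 5.5]
finger_gap: 29.2
```

```bash
python3 -m crank '[{"wx":0,"wy":0,"wz":0,"tx":0,"ty":0,"tz":-0.0005,"claw":0.34},{"wx":0,"wy":0,"wz":0,"tx":0,"ty":0,"tz":-0.0005,"claw":0.34},{"wx":0,"wy":0,"wz":0,"tx":0,"ty":0,"tz":-0.0005,"claw":0.34},{"wx":0,"wy":0,"wz":0,"tx":0,"ty":0,"tz":0,"claw":0.34},{"wx":0,"wy":0,"wz":0,"tx":0,"ty":0,"tz":0,"claw":0.34},{"wx":0,"wy":0,"wz":0,"tx":0,"ty":0,"tz":0,"claw":0.34},{"wx":0,"wy":0,"wz":0,"tx":0,"ty":0,"tz":0,"claw":0.34},{"wx":0,"wy":0,"wz":0,"tx":0,"ty":0,"tz":0,"claw":0.34}]'
```

```text
time: 39.15
tcp_pos: [503.3, 96.3, 71.5]
tool_rot: [3.121, 0.354, 0.001]
contact_force: [-5.7, -0.8, 14.6]
finger_gap: 28.6
```

Firm stop at 71.5 under 14.6 N, so the flange is home. Retreating straight up, then away.

```bash
python3 -m crank '[{"wx":0,"wy":0,"wz":0,"tx":0,"ty":0,"tz":0.003,"claw":0.34},{"wx":0,"wy":0,"wz":0,"tx":0,"ty":0,"tz":0.01,"claw":0.34},{"wx":0,"wy":0,"wz":0,"tx":0,"ty":0,"tz":0.03,"claw":0.34},{"wx":0,"wy":0,"wz":0,"tx":0,"ty":0,"tz":0.04,"claw":0.34},{"wx":0,"wy":0,"wz":0,"tx":0,"ty":0,"tz":0.02,"claw":0.34},{"wx":0,"wy":0,"wz":0,"tx":-0.03,"ty":0,"tz":0,"claw":0.34},{"wx":0,"wy":0,"wz":0,"tx":-0.03,"ty":-0.03,"tz":0,"claw":0.34},{"wx":0,"wy":0,"wz":0,"tx":0,"ty":-0.03,"tz":0,"claw":0.34}]'
python3 -m crank '[{"wx":0,"wy":0,"wz":0,"tx":0,"ty":-0.03,"tz":0,"claw":0.34},{"wx":0,"wy":0,"wz":0,"tx":0,"ty":-0.03,"tz":0,"claw":0.34},{"wx":0,"wy":0,"wz":0,"tx":0,"ty":-0.03,"tz":0,"claw":0.34},{"wx":0,"wy":0,"wz":0,"tx":0,"ty":0,"tz":0,"claw":0.34},{"wx":0,"wy":0,"wz":0,"tx":0,"ty":0,"tz":0,"claw":0.34},{"wx":0,"wy":0,"wz":0,"tx":0,"ty":0,"tz":0,"claw":0.34},{"wx":0,"wy":0,"wz":0,"tx":0,"ty":0,"tz":0,"claw":0.34},{"wx":0,"wy":0,"wz":0,"tx":0,"ty":0,"tz":0,"claw":0.34}]'
python3 - <<'E'
from h import *
b=env.get_image('scene'); cv2.imwrite('pics/s9.png',b)
cv2.imwrite('pics/v9.png',np.hstack([b[100:380,100:400],cv2.resize(b[150:230,250:340],(315,280),interpolation=cv2.INTER_CUBIC)]))
E
```

```text
time: 39.95
tcp_pos: [439.4, 36.7, 171.8]
tool_rot: [-3.12, -0.358, 0.004]
contact_force: [0.5, -0.6, -1.2]
finger_gap: 28.8
time: 40.75
tcp_pos: [442.7, -53.0, 172.5]
tool_rot: [-3.121, -0.356, 0.0]
contact_force: [-0.0, -0.5, -0.2]
finger_gap: 29.1
```

View pics/v9.png

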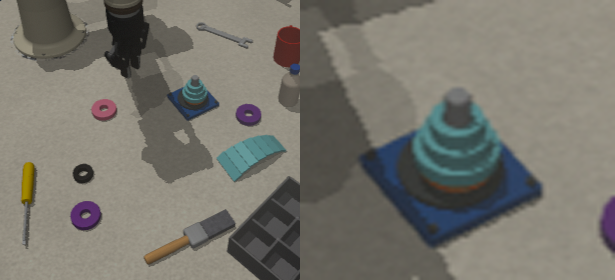

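The stack is on the arbor at (195,93), nested in order, the bystanders look undisturbed, and the arm is clear. Handing in.

```bash
python3 -c "
from station import env
print(env.job_done())"
```

```text
the job is handed in; nothing more can be done
None
```

I threaded the large, middle and small light-blue spacers onto the arbor in that order, pressed the stack down, and handed the job in at about 41 s.

- **Seating:** with the small ring held, the flange slid at about 5 N and came to a firm stop, where I pressed with up to 19 N. A second press with the fingers on top of the small ring made contact at about 72 mm, the expected height for "home". It did not give at 14.6 N.
- **Forces:** the highest reading was about 20 N in total. Readings come only at the end of each call.
- **Final picture:** the three rings sit nested on the arbor. The black spare, the pink and purple look-alikes and the other bench items in the crop look undisturbed, and the arm is clear. This was a check by eye; I did not re-measure their positions.
- **Disagreements:**
  - While the small ring was held, the stop came at TCP 61.7 mm instead of the 59.3 mm I expected. The ring probably sat lower in the grip than I assumed, and the press from above settled it.
  - The bore position by image was up to about 1 mm off along x for the middle and small rings. I corrected both by feel, at side forces of about 3 N.

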